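# Show a seedling pot's foot to the inspection camera

### The job

First turn the inspection light's selector knob to the green dot, leaving it clicked in there with the hand off it. Then take the green-banded fibre pot out of the tray and hold it still in the air in front of the inspection camera, its foot squarely facing the lens, centred on the lens axis and with the underside 100 mm from the glass. Finish while still holding it there in the gripper, without hitting the camera, and leave the other pots standing where they are.

Things in the scene. Friction and masses are not known exactly. Their poses are not given: they have to be found in the camera images.
- pot_green: The pot to show: bright green band round its straight upper part. Same round pressed-fibre seedling pot as the others: 62 mm tall, foot 44 mm across, flaring to 58 mm at 34 mm height and straight-sided (58 mm) from there to the open mouth, wall 3.5 mm, about 35 g. Stands mouth up in the tray. Origin: centre of its underside; z along its axis towards the mouth.
- pot_green_mouth (a point): Centre of the green-banded pot's open mouth, 62 mm from its underside along its axis.
- pot_yellow: Bystander pot with a yellow band. Same round pressed-fibre seedling pot as the others: 62 mm tall, foot 44 mm across, flaring to 58 mm at 34 mm height and straight-sided (58 mm) from there to the open mouth, wall 3.5 mm, about 35 g. Stands mouth up in the tray. Origin: centre of its underside; z along its axis towards the mouth.
- pot_plain1: Bystander pot, plain brown without band. Same round pressed-fibre seedling pot as the others: 62 mm tall, foot 44 mm across, flaring to 58 mm at 34 mm height and straight-sided (58 mm) from there to the open mouth, wall 3.5 mm, about 35 g. Stands mouth up in the tray. Origin: centre of its underside; z along its axis towards the mouth.
- pot_plain2: Bystander pot, plain brown without band. Same round pressed-fibre seedling pot as the others: 62 mm tall, foot 44 mm across, flaring to 58 mm at 34 mm height and straight-sided (58 mm) from there to the open mouth, wall 3.5 mm, about 35 g. Stands mouth up in the tray. Origin: centre of its underside; z along its axis towards the mouth.
- tray: Shallow black tray, 240 x 240 mm, rim 16 mm high, walls 4 mm, floor 4 mm thick, fixed to the table. The four pots stand in it in a 2 x 2 pattern about 110 mm apart. Origin: centre of its underside, on the table.
- cam_lens: Lens of the blue inspection camera, with a white ring light 62 mm across round it. Fixed to a 110 x 100 mm dark foot plate on the table; it looks up, leaning 0.436 rad (25 degrees) from vertical to the camera's own front. Origin: centre of the lens glass, 85 mm above the table; z is the lens axis, out of the lens. Nothing of the camera stands further along z than the glass.
- camera: The whole inspection camera: foot plate, two uprights and the camera head with the lens, 95 mm high at most. Origin: centre of the foot plate's underside, on the table; its front (-x) is the way the lens leans.
- selector_box: Grey light control box, 130 (x) x 110 (y) x 45 mm high, fixed on the table, the knob in the middle of its top. Dots 40 mm from the knob's axis mark the three positions: green straight to the box's front (-x), then white and orange, each 0.7 rad further clockwise seen from above. Origin: centre of its underside; z up.
- selector (a joint): Angle of the selector knob (rad): 0 points at the green dot, 0.7 at the white, 1.4 at the orange; it grows clockwise seen from above. Each of the three has a spring detent that draws the knob in within about 0.2 rad; about 0.05 N m turns it. Stops at -0.08 and 1.48. It starts in the white or the orange detent.
- selector_grip (a point): Point on the knob's axis at the height to grip, 75 mm above the table. The black knob has a bar grip 46 mm long (along this point's x), 14 mm thick (y) and 32 mm tall, whose top is 11 mm above this point and whose foot, a round flange 46 mm across, is 19 mm below it. A white line on the bar's top points along -x to the chosen dot.
Things that resemble listed ones, but are neither listed nor needed, are in the scene too. What is shaped like the selector_box but turquoise is not meant.

How it is judged:
By the outcome, as a careful person would: the job done as asked, in the order asked, and still so for the second after the job is handed in, while the arm keeps its last pose, push and grip.
It also fails if it takes over 54 s, if anything falls off the work surface, if the arm or the gripper's body presses on something with over 40 N, if the wrist force passes 120 N, or if a joint passes its speed limit or range.

### The arm

A 7-joint arm with a two-finger parallel gripper is mounted at the origin on the work surface. World frame = base frame: x ahead of the robot, y to its left, z up, the work surface at z = 0. Lengths are in m, angles in rad, forces in N, time in s.
With the tool pointing down it reaches from about 0.35 to 0.9 m from the base axis. Payload 8.1 kg.
Tool frame: the origin (TCP) lies at the very end of the fingers, on their centre line; the grasp point (between the pads) lies hold_point_z behind it (hold_point_z is the distance from the TCP to the grasp point, in m); z points along the fingers, y is the line along which they close (so a half turn about z gives the same grasp; the last joint's range is limited). The gripper opens to 92 mm and grips with 3 to 60 N. Pads are 19 mm wide; open, the fingers measure 130 mm over their backs; the gripper's body (75 mm by 190 mm) begins 47 mm behind the grasp point.
Start: joints at [1.053, 0.434, 0.025, 1.573, -0.012, 1.134, -0.075], TCP at [0.252, -0.572, 0.227] pointing down, gripper open.
Joint ranges: [-2.62, 2.62], [-0.44, 2.09], [-1.27, 1.32], [0.08, 2.57], [-1.32, 4.46], [0.12, 2], [-2.74, 2.74]. Speed limits (rad/s): [2.22, 2.22, 3.01, 3.01, 3.14, 3.14, 3.14].

### API

Orientations are given as a unit quaternion [w, x, y, z].
In Python, from plant import get_obs, snapshot, camera_info, job_done, hold_point_z gives the robot as it stands.
- The arm moves only by the shell command python3 -m crank 'ROWS' [FORCE]. ROWS is JSON, a list of rows, each a list of 7 numbers: the shift along the tool's x, y, z in mm, then the turn, a rotation vector about the tool's x, y, z in degrees, then the finger opening in mm, from 0 to 91.8. A call has 1 to 12 rows; each row shifts and turns the commanded pose from where the row before left it, along the tool's axes as they then stand; what a row does not reach is not made up. A row lasts 1/8 s, in which the tool goes at most 62.5 mm and 10.7 degrees, less where a joint would pass 70% of its speed; a pose out of reach is approached as far as the arm can. A call is refused whole if a number of a shift passes 62.5 or a number of a turn 10.7, either way. A call with a gripper value outside its range is refused whole. The fingers move at their own pace and stop on an object; FORCE is the grip in N (left out, the last holds). Time passes only in rows, so rows that do not move let the fingers close. It gives the time, the measured TCP pose, the force, the opening and the grip force at its end, in the units of the state.
- get_obs(): the state, without advancing time (a new reading comes with each control period).
- snapshot(name): name is "side" or "top" or "wrist"; returns the picture (400x640x3 uint8, red, green, blue); there is no depth.
- camera_info(name): a dict with "vertical_fov" (degrees; the focal length in pixels is half the picture's height over the tangent of half this angle, whatever the lens; pixels are square), "cx", "cy" (the principal point, pixels), "k1" (the pictures are not rectified: a ray, as slopes to the right and down, at radius r is drawn at 1 + k1 r^2 times it, then the intrinsics apply), "xyz" and "rotation" of the camera in the world. Camera axes: x right, y up, looking along -z (the intrinsics and any distortion apply to the point x, -y, -z); pixel columns grow to the right and rows downward; lengths in m; the calibration is good to about 2 mm. A picture is of the moment at which its call begins: read the wrist's pose just before it. camera_info takes no time and is no camera call; for the wrist camera it gives the pose at the moment of the call.
- job_done(): hands the job in; it is judged then, once.
The state is a dict: "clock": time; "q": joint angles; "joint_velocities": joint speeds; "joint_torque": joint torques, N m; "eef_pos": TCP position; "tcp_rot": TCP orientation; "wrist_force": force on the tool from outside, world axes, zero at the start; "moment": the same for the moment, N m; "opening": finger opening in m; "grasp_force": force on a finger pad.
Only numpy, scipy, OpenCV 4.12 (cv2) and the standard library are available. Lean on these libraries where they do the work, as an engineer would, in place of code of your own. Each camera call takes 0.05 s, during which the arm holds its last target. There are 200 camera calls.

## Working session

There is one attempt and no reset: what is moved stays moved. The work goes in short steps, Python scripts to look and compute and a shell command to move; the robot and the scene stay as the last step left them, time stands still between calls to the robot, and variables do not carry over. Pictures are saved under pics/ and viewed, at most 10 in all, crops included, and the job is handed in when it is done.

```bash
mkdir -p pics; ls; python3 - <<'E'
from plant import *
import cv2
print(get_obs(), hold_point_z if not callable(hold_point_z) else hold_point_z())
for n in ("top","side","wrist"):
    print(n,camera_info(n)); cv2.imwrite(f"pics/{n}0.png",snapshot(n)[:,:,::-1])
E
```

```text
pics
{'clock': 0.0, 'q': array([ 1.05340191,  0.4352081 ,  0.02499777,  1.57407763, -0.01156067,
        1.13401132, -0.0750657 ]), 'joint_velocities': array([1.89744733e-03, 8.34069753e-04, 1.08788416e-03, 7.37945799e-05,
       1.59860620e-03, 1.62168256e-03, 5.91348827e-04]), 'joint_torque': array([-2.02060750e-03, -6.67865539e+01,  9.84020345e-01, -3.14465475e+01,
       -6.04457804e-02,  4.25900705e-02,  1.36450003e-04]), 'eef_pos': array([ 0.25159549, -0.5715718 ,  0.22596206]), 'tcp_rot': array([-7.38749026e-04,  9.78574115e-01,  2.05893401e-01, -2.51089060e-04]), 'wrist_force': array([-0.43651602,  0.03665436, -0.32948214]), 'moment': array([-0.0330602 , -0.00892993,  0.02983192]), 'grasp_force': 0.0, 'opening': 0.09190993537406174} 0.0188
top {'vertical_fov': 57.53721727265194, 'cx': 321.8927244765068, 'cy': 203.15816736076405, 'k1': -0.08066260285299225, 'xyz': array([ 0.33300686, -0.00494605,  1.05828594]), 'rotation': array([-0.69895029, -0.03902689,  0.01663034,  0.71391093])}
side {'vertical_fov': 56.13484539101121, 'cx': 315.4965833336002, 'cy': 204.53634417614936, 'k1': -0.005094610524221251, 'xyz': array([0.1057352 , 0.67893332, 0.69108217]), 'rotation': array([-0.20850198, -0.09825962,  0.42457884,  0.87555969])}
wrist {'vertical_fov': 58.92945209380472, 'cx': 318.3672502025445, 'cy': 204.07972893376143, 'k1': -0.03925367887172458, 'xyz': array([ 0.3198958 , -0.54115384,  0.38437483]), 'rotation': array([ 0.82962898, -0.11481743,  0.07570247, -0.54111168])}
```

View pics/top0.png

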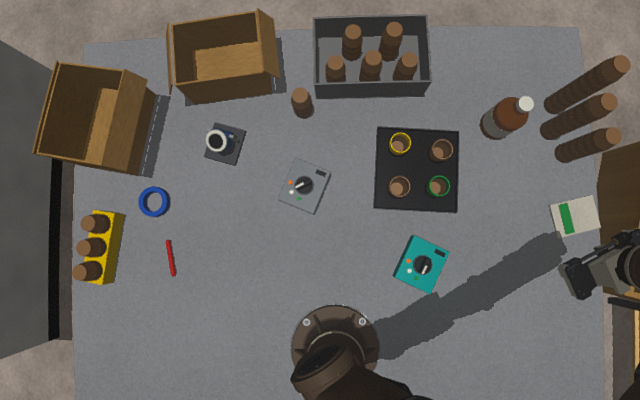

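View pics/side0.png

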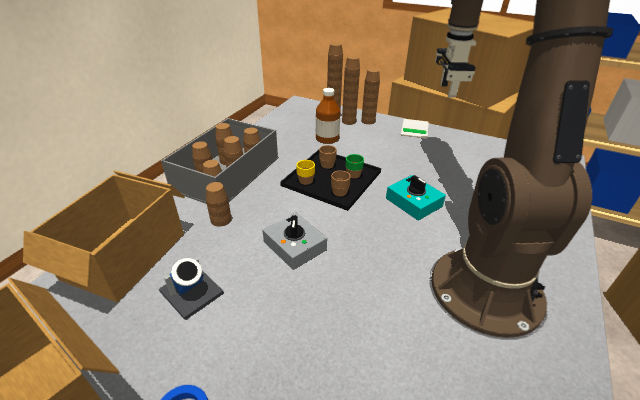

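```bash
cat > h.py <<'E'
import numpy as np, cv2
from scipy.spatial.transform import Rotation as R
from scipy.optimize import least_squares
from plant import *
def RQ(q): return R.from_quat(np.roll(q,-1))
def project(c,P):
    f=200/np.tan(np.radians(c['vertical_fov'])/2)
    p=RQ(c['rotation']).inv().apply(np.atleast_2d(P)-c['xyz'])
    s=np.c_[p[:,0],-p[:,1]]/-p[:,2:]
    s=s*(1+c['k1']*(s**2).sum(1,keepdims=True))
    return s*f+[c['cx'],c['cy']]
def onplane(c,px,z):
    px=np.atleast_2d(px).astype(float); f=200/np.tan(np.radians(c['vertical_fov'])/2)
    d=(px-[c['cx'],c['cy']])/f; s=d.copy()
    for _ in range(20): s=d/(1+c['k1']*(s**2).sum(1,keepdims=True))
    v=RQ(c['rotation']).apply(np.c_[s[:,0],-s[:,1],-np.ones(len(s))])
    return c['xyz']+v*((z-c['xyz'][2])/v[:,2])[:,None]
E
python3 - <<'E'
import cv2,numpy as np
a=cv2.imread('pics/top0.png'); b=cv2.imread('pics/side0.png')
def cr(i,x,y,w,h,s): return cv2.resize(i[y:y+h,x:x+w],None,fx=s,fy=s,interpolation=cv2.INTER_CUBIC)
m=np.zeros((600,800,3),np.uint8)
def put(x,y,c): m[y:y+c.shape[0],x:x+c.shape[1]]=c
put(0,0,cr(a,275,155,60,60,5)); put(300,0,cr(a,200,118,50,50,5)); 
put(0,300,cr(b,260,210,70,60,5)); put(350,300,cr(b,155,255,70,65,4)) ; put(560,0,cr(a,400,160,48,48,5))
put(640,300,cr(b,325,145,40,60,4))
cv2.imwrite('pics/m1.png',m)
E
```

```text
(no output)
```

View pics/m1.png

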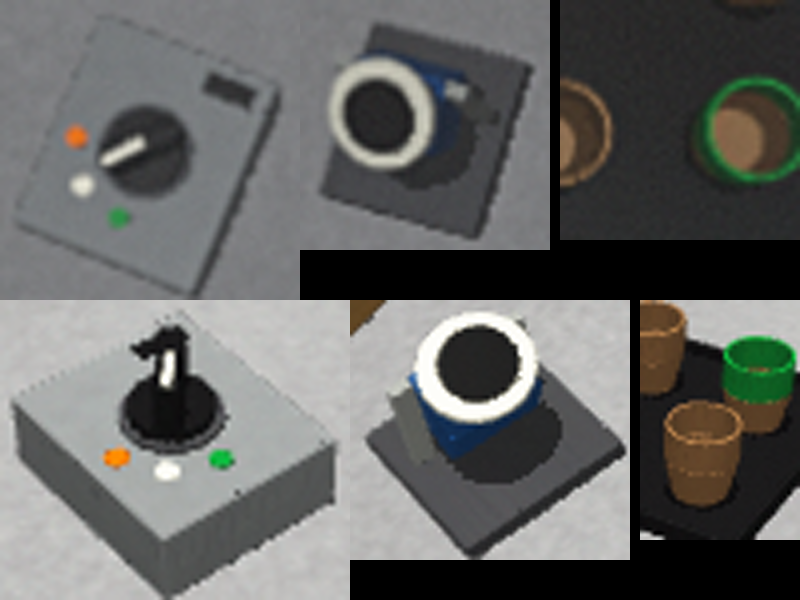

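```bash
cat > fit.py <<'E'
from h import *
T=camera_info('top');S=camera_info('side')
a=cv2.imread('pics/top0.png'); b=cv2.imread('pics/side0.png')
def tp(u,v,x0,y0,s): return np.array([(u+.5)/s-.5+x0,(v+.5)/s-.5+y0])
# box: dots in both views
dt=np.array([tp(*p,275,155,5) for p in[(119,218),(82,185),(76,137)]])
ds=np.array([tp(u,v-300,260,210,5) for u,v in[(221,459),(167,470),(117,457)]])
def dots(p):
    an=p[2]+np.pi-np.array([0,.7,1.4])
    return np.c_[p[0]+.04*np.cos(an),p[1]+.04*np.sin(an),0*an+.0455]
for nm,fs in(('both',[(T,dt),(S,ds)]),('top',[(T,dt)]),('side',[(S,ds)])):
    r=least_squares(lambda p:np.concatenate([(project(c,dots(p))-d).ravel() for c,d in fs]),[.4,.05,0])
    print('box',nm,r.x,r.cost)
    if nm=='both': box=r.x
ln=onplane(T,[tp(142,146,275,155,5),tp(104,161,275,155,5)],.086)
d=ln[1]-ln[0]; an=np.arctan2(d[1],d[0]); print('line',ln[:,:2],'selector',(box[2]+np.pi-an+np.pi)%(2*np.pi)-np.pi)
# ring
def cnt(im,x,y,w,h,f):
    hsv=cv2.cvtColor(im[y:y+h,x:x+w],cv2.COLOR_BGR2HSV); m=f(hsv).astype(np.uint8)
    c=max(cv2.findContours(m,cv2.RETR_EXTERNAL,cv2.CHAIN_APPROX_NONE)[0],key=cv2.contourArea)[:,0]+[x,y]
    e=cv2.fitEllipse(cv2.convexHull(c.astype(np.int32))); return e
wt=lambda g:(g[...,2]>150)&(g[...,1]<60)
et=cnt(a,200,118,32,40,wt); es=cnt(b,165,255,45,45,lambda g:(g[...,2]>215)&(g[...,1]<40)); print(et,es)
def rings(p,r):
    z=RQ(np.array([1.,0,0,0])); z=R.from_euler('zy',[p[3],-.436]); t=np.linspace(0,2*np.pi,24,endpoint=False)
    return np.array(p[:3])+z.apply(np.c_[r*np.cos(t),r*np.sin(t),0*t])
def el(c,p):
    q=cv2.fitEllipse(project(c,rings(p,.031)).astype(np.float32)); return q
def vec(e):
    th=np.radians(2*e[2]); w,h=e[1]; return np.array([*e[0],(w+h)/4,(h-w)/2*np.cos(th),(h-w)/2*np.sin(th)])
for y0 in(0,1.5,-1.5,3):
    r=least_squares(lambda p:np.concatenate([vec(el(T,p))-vec(et),vec(el(S,p))-vec(es),[(p[2]-.085)*500]]),[.46,.3,.085,y0],diff_step=1e-4)
    print('lens',r.x,r.cost,r.fun.round(2))
pl=onplane(T,[tp(u,v,200,118,5) for u,v in[(75,22),(232,66),(179,240),(20,195)]],.006)
print('plate',pl[:,:2],pl.mean(0)); e=pl[2]-pl[1]+pl[3]-pl[0]; print('plate yaw of -x',np.arctan2(e[1],e[0]),np.linalg.norm(e)/2)
# pots
gr=lambda g:(abs(g[...,0].astype(int)-65)<20)&(g[...,1]>120)&(g[...,2]>50)
def mouth(c,im,xy,f,z=.066):
    e=cnt(im,*xy,f); return e,onplane(c,e[0],z)
print('green top',mouth(T,a,(420,165,40,40),gr)[1])
from scipy.optimize import minimize
hs=cv2.cvtColor(b[140:190,335:375],cv2.COLOR_BGR2HSV); ys,xs=np.nonzero(gr(hs)); print('side band px',xs.min()+335,xs.max()+335,ys.min()+140,ys.max()+140)
g=mouth(T,a,(420,165,40,40),gr)[1][0]; t=np.linspace(0,6.28,60)
for z in(.066,.04):
  q=project(S,np.c_[g[0]+.029*np.cos(t),g[1]+.029*np.sin(t),0*t+z]); print('pred',z,q.min(0),q.max(0))
E
python3 fit.py
```

```text
box both [ 0.46567459  0.0759153  -0.41306767] 0.21643630594112587
box top [ 0.46575257  0.07654783 -0.40097666] 0.01403143562222604
box side [ 0.46557079  0.07493777 -0.43136399] 0.030530008685011593
line [[0.4635467  0.07502195]
 [0.45590448 0.09568967]] selector 0.8035544905199572
((215.63710021972656, 140.11376953125), (19.6096134185791, 21.6379337310791), 149.4784698486328) ((186.03579711914062, 270.8753967285156), (26.654212951660156, 30.26352882385254), 78.24644470214844)
lens [0.59164084 0.31811989 0.08416253 0.20142625] 1.1351978071520368 [-0.54  0.13  0.72 -0.4  -0.12  0.08 -0.48 -0.07 -0.48 -0.79 -0.42]
lens [ 0.59164224  0.31811792  0.08416139 -0.15967506] 1.1352025826560759 [-0.54  0.13  0.72 -0.4  -0.12  0.08 -0.48 -0.07 -0.48 -0.79 -0.42]
lens [0.59164277 0.31811866 0.08416034 4.56124295] 1.13520872602608 [-0.54  0.13  0.72 -0.4  -0.12  0.08 -0.48 -0.07 -0.48 -0.79 -0.42]
lens [ 0.59164088  0.31811914  0.0841631  -0.19241644] 1.135198051795261 [-0.54  0.13  0.72 -0.4  -0.12  0.08 -0.48 -0.07 -0.48 -0.79 -0.42]
plate [[0.66905775 0.34626788]
 [0.63820533 0.24998101]
 [0.53374213 0.28165972]
 [0.56400535 0.37870767]] [0.60125264 0.31415407 0.006     ]
plate yaw of -x 2.844611036323081 0.10955360198347022
green top [[ 0.4526119  -0.29480027  0.066     ]]
side band px 345 363 154 170
pred 0.066 [345.23751927 154.14313594] [363.5262754 163.708389 ]
pred 0.04 [344.8015737  161.01210245] [362.84541226 170.71129029]
```

```bash
sed -i "s/from_euler('zy'/from_euler('ZY'/" fit.py; python3 fit.py | grep lens
python3 - <<'E'
from h import *
o=get_obs(); r=RQ(o['tcp_rot'])
print(r.as_matrix().round(3))
# target above knob, closing axis (tool y) along bar y
line=-.413+np.pi-.7
y=line+np.pi/2
cur=np.arctan2(*r.as_matrix()[[1,0],1]); d=(y-cur+np.pi/2)%np.pi-np.pi/2
print('yaw change world',np.degrees(d))
print('tool-frame shift mm',1000*r.inv().apply(np.array([.4657,.0759,.160])-o['eef_pos']))
E
```

```text
lens [ 0.59167798  0.31815729  0.08418163 -0.3015165 ] 0.5632664075956181 [-0.52  0.12  0.47  0.13 -0.34  0.1  -0.49  0.25 -0.07 -0.06 -0.41]
lens [ 0.59168024  0.3181564   0.08417776 -0.3063997 ] 0.563159727718276 [-0.51  0.12  0.47  0.14 -0.34  0.1  -0.49  0.26 -0.06 -0.05 -0.41]
lens [ 0.59167908  0.31815792  0.08418066 -0.30668324] 0.5631621842858078 [-0.52  0.12  0.47  0.14 -0.34  0.1  -0.49  0.26 -0.06 -0.05 -0.41]
lens [0.59168019 0.31815726 0.08417823 5.97527137] 0.5631775903820485 [-0.51  0.12  0.47  0.15 -0.34  0.1  -0.49  0.26 -0.06 -0.05 -0.41]
[[ 0.915  0.403 -0.001]
 [ 0.403 -0.915  0.001]
 [-0.    -0.001 -1.   ]]
yaw change world -87.53357874383943
tool-frame shift mm [ 456.83566347 -506.34095277   66.67434546]
```

```bash
python3 -m crank '[[38,-42,0,0,0,0,40],[38,-42,0,0,0,0,40],[38,-42,0,0,0,0,40],[38,-42,0,0,0,0,40],[38,-42,0,0,0,0,40],[38,-42,0,0,0,0,40],[38,-42,0,0,0,0,40],[38,-42,0,0,0,0,40],[38,-42,0,0,0,0,40],[38,-42,0,0,0,0,40],[38,-42,0,0,0,0,40],[38,-42,0,0,0,0,40]]'
python3 -m crank '[[0,0,5,0,0,-10.3,40],[0,0,5,0,0,-10.3,40],[0,0,5,0,0,-10.3,40],[0,0,5,0,0,-10.3,40],[0,0,5,0,0,-10.3,40],[0,0,5,0,0,-10.3,40],[0,0,5,0,0,-10.3,40],[0,0,5,0,0,-10.3,40],[0,0,5,0,0,-10.1,40],[0,0,0,0,0,0,40],[0,0,0,0,0,0,40]]'
cat > look.py <<'E'
from h import *
import sys
c=camera_info('wrist'); im=snapshot('wrist'); cv2.imwrite(f'pics/{sys.argv[1]}.png',im[:,:,::-1]); np.save(f'pics/{sys.argv[1]}.npy',c,allow_pickle=True)
o=get_obs(); r=RQ(o['tcp_rot']); print(o['clock'],o['eef_pos'],'y-yaw',np.arctan2(*r.as_matrix()[[1,0],1]),'q',o['q'].round(2))
E
python3 look.py w1
```

```text
clock: 1.65
eef_pos: [0.4664, 0.0746, 0.2267]
tcp_rot: [0.0, 0.979, 0.206, 0.0]
wrist_force: [0.3, -0.4, -0.1]
opening: 0.0401
grasp_force: 0.0
clock: 3.02
eef_pos: [0.4662, 0.0729, 0.1818]
tcp_rot: [0.0, 0.53, 0.848, 0.0]
wrist_force: [-0.8, -0.0, 0.6]
opening: 0.0399
grasp_force: 0.0
3.075 [0.46620038 0.07297572 0.18189122] y-yaw 0.4549912530099095 q [ 0.31  0.32 -0.71  1.95  0.26  0.96 -0.07]
```

View pics/w1.png

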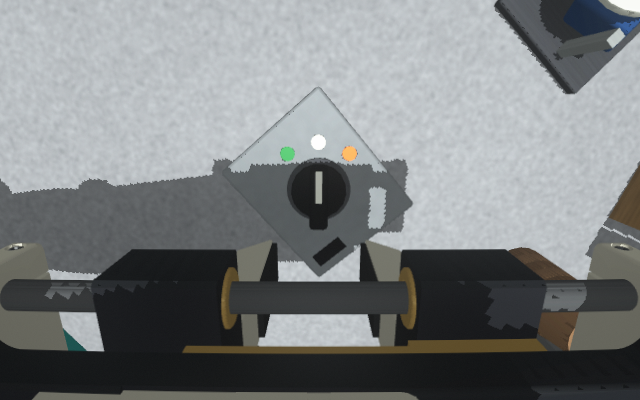

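The wrist view shows the knob pointing at the white dot (318,142); the green dot is at (288,153), orange at (349,153), and the line runs along column 319.

```bash
python3 - <<'E'
from h import *
c=np.load('pics/w1.npy',allow_pickle=True).item()
a=onplane(c,[(288,153),(318,142.5),(349.5,153)],.0455)
def f(p):
    an=p[2]+np.pi-np.array([0,.7,1.4]); return np.r_[p[0]+.04*np.cos(an)-a[:,0],p[1]+.04*np.sin(an)-a[:,1]]
r=least_squares(f,[.466,.076,-.4]); print(r.x,f(r.x).round(4))
l=onplane(c,[(319,172),(319,204)],.086); d=l[0]-l[1]; print('line yaw',np.arctan2(d[1],d[0]),'expect',r.x[2]+np.pi-.7)
o=get_obs(); print('yaw of tool -> line normal', np.arctan2(d[1],d[0])-np.pi/2-.455)
print('shift',1000*RQ(o['tcp_rot']).inv().apply([.4657,.0757,.058]-o['eef_pos']),1000*RQ(o['tcp_rot']).inv().apply([*r.x[:2],.058]-o['eef_pos']))
E
```

```text
[ 0.46591859  0.07705663 -0.4137317 ] [-0.0002  0.0001  0.0001 -0.0005  0.0006 -0.0002]
line yaw 2.0255272582423007 expect 2.0278609541613593
yaw of tool -> line normal -0.0002690685525958414
shift [  2.68235792   0.73045354 123.89099196] [  3.80491669   1.52298034 123.89096351]
```

```bash
python3 -m crank '[[3,1,30,0,0,0,40],[0,0,30,0,0,0,40],[0,0,30,0,0,0,40],[0,0,20,0,0,0,40],[0,0,12,0,0,0,40],[0,0,0,0,0,0,40],[0,0,0,0,0,0,8],[0,0,0,0,0,0,8],[0,0,0,0,0,0,8],[0,0,0,0,0,0,8]]' 15
```

```text
clock: 4.32
eef_pos: [0.4649, 0.0754, 0.06]
tcp_rot: [-0.0, 0.528, 0.849, -0.001]
wrist_force: [-4.5, -1.6, 6.1]
opening: 0.0141
grasp_force: 15.0
```

```bash
python3 -m crank '[[0,0,0,0,0,-7,8],[0,0,0,0,0,-7,8],[0,0,0,0,0,-7,8],[0,0,0,0,0,-7,8],[0,0,0,0,0,-7,8],[0,0,0,0,0,-5.5,8],[0,0,0,0,0,0,8],[0,0,0,0,0,0,8]]' 
python3 -m crank '[[0,0,0,0,0,0,40],[0,0,0,0,0,0,40],[0,0,0,0,0,0,40],[0,0,-30,0,0,0,40],[0,0,-40,0,0,0,40],[0,0,-50,0,0,0,40],[0,0,0,0,0,0,40]]' 
python3 look.py w2
```

```text
clock: 5.32
eef_pos: [0.4652, 0.0757, 0.06]
tcp_rot: [-0.0, 0.202, 0.979, -0.0]
wrist_force: [-2.7, -0.9, 4.6]
opening: 0.0135
grasp_force: 15.0
clock: 6.2
eef_pos: [0.4677, 0.0771, 0.183]
tcp_rot: [0.003, 0.202, 0.979, 0.001]
wrist_force: [0.5, -0.2, -1.2]
opening: 0.0398
grasp_force: 0.0
6.25 [0.46671508 0.07630115 0.18111483] y-yaw 1.164661683369372 q [ 0.46  0.39 -0.94  1.94  0.37  0.99  0.52]
```

View pics/w2.png

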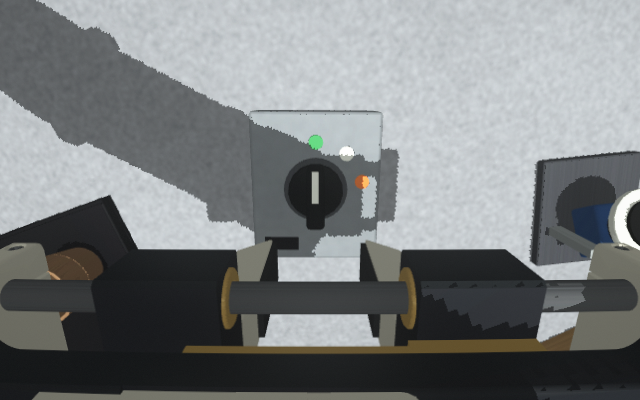

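The knob's line now points straight at the green dot (316,142). Now over to the pot.

```bash
python3 -m crank '[[0,0,-5,0,0,10.6,85],[0,0,0,0,0,10.6,85],[0,0,0,0,0,10.6,85],[0,0,0,0,0,10.6,85],[0,0,0,0,0,10.6,85],[0,0,0,0,0,10.6,85],[0,0,0,0,0,10.6,85],[0,0,0,0,0,10.6,85],[0,0,0,0,0,10.6,85],[0,0,0,0,0,10.6,85],[0,0,0,0,0,0,85]]' 8
python3 - <<'E'
from h import *
o=get_obs(); r=RQ(o['tcp_rot']); print(np.degrees(np.arctan2(*r.as_matrix()[[1,0],1])),o['q'].round(2))
print(1000*r.inv().apply([.4526,-.2948,.19]-o['eef_pos']))
E
```

```text
clock: 7.62
eef_pos: [0.465, 0.0759, 0.1837]
tcp_rot: [-0.0, 0.903, 0.429, -0.001]
wrist_force: [0.6, -0.1, -0.7]
opening: 0.0852
grasp_force: 0.0
-39.164752586054234 [ 0.16  0.28 -0.53  1.96  0.18  0.95 -1.14]
[-295.26792158  224.47364288   -5.99153437]
```

```bash
python3 -m crank '[[-37,28,0,0,0,0,85],[-37,28,0,0,0,0,85],[-37,28,0,0,0,0,85],[-37,28,0,0,0,0,85],[-37,28,0,0,0,0,85],[-37,28,0,0,0,0,85],[-37,28,0,0,0,0,85],[-36,28,0,0,0,0,85],[0,0,0,0,0,0,85],[0,0,0,0,0,0,85],[0,0,0,0,0,0,85]]'
python3 look.py w3
```

```text
clock: 9.0
eef_pos: [0.4528, -0.2926, 0.1845]
tcp_rot: [-0.0, 0.903, 0.43, 0.0]
wrist_force: [-0.1, -0.5, 0.0]
opening: 0.0851
grasp_force: 0.0
9.05 [ 0.45283738 -0.29267929  0.1846474 ] y-yaw -0.6817078486353542 q [ 0.74  0.36 -0.35  1.82  0.15  0.99 -0.35]
```

View pics/w3.png

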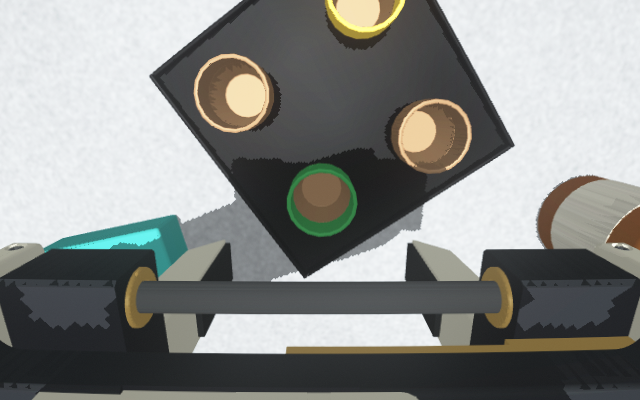

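```bash
python3 - <<'E'
from h import *
c=np.load('pics/w3.npy',allow_pickle=True).item(); im=cv2.imread('pics/w3.png')
g=cv2.cvtColor(im,cv2.COLOR_BGR2HSV); m=((abs(g[...,0].astype(int)-65)<20)&(g[...,1]>100)&(g[...,2]>40)).astype(np.uint8)
k=max(cv2.findContours(m,cv2.RETR_EXTERNAL,cv2.CHAIN_APPROX_NONE)[0],key=cv2.contourArea); pts=k[:,0]
t=np.linspace(0,2*np.pi,60)
print(cv2.fitEllipse(cv2.convexHull(k)), pts.min(0),pts.max(0))
for x in([.4526,-.2948],):
    q=project(c,np.c_[x[0]+.029*np.cos(t),x[1]+.029*np.sin(t),0*t+.066]); print('pred',q.min(0),q.max(0))
p=onplane(c,cv2.fitEllipse(cv2.convexHull(k))[0],.064)[0]; print(p)
o=get_obs(); r=RQ(o['tcp_rot'])
for q in (p,np.array([.4526,-.2948])): print(1000*r.inv().apply([q[0],q[1],.033]-o['eef_pos']))
E
```

```text
((321.499267578125, 199.9318084716797), (70.63934326171875, 73.96829986572266), 3.529569625854492) [287 163] [357 236]
pred [284.18134382 166.76600313] [355.63773991 235.63837283]
[ 0.45443912 -0.29460269  0.064     ]
[ -0.51642053   2.51137385 151.64638296]
[ -1.82849709   1.20762366 151.64658283]
```

```bash
python3 -m crank '[[-1,2,40,0,0,0,85],[0,0,40,0,0,0,85],[0,0,40,0,0,0,85],[0,0,21,0,0,0,85],[0,0,10,0,0,0,85],[0,0,0,0,0,0,85],[0,0,0,0,0,0,50],[0,0,0,0,0,0,50],[0,0,0,0,0,0,50],[0,0,0,0,0,0,50],[0,0,0,0,0,0,50]]' 8
python3 -m crank '[[0,0,-15,0,0,0,50],[0,0,-30,0,0,0,50],[0,0,-40,0,0,0,50],[0,0,-40,0,0,0,50],[0,0,-40,0,0,0,50],[0,0,-40,0,0,0,50],[0,0,0,0,0,0,50],[0,0,0,0,0,0,50]]'
python3 look.py w4
python3 - <<'E'
from h import *
s=snapshot('side')[:,:,::-1]; w=cv2.imread('pics/w4.png')
m=np.zeros((400,800,3),np.uint8); m[:400,:500]=cv2.resize(w[100:356,160:480],(500,400)); m[:,500:]=cv2.resize(s[20:220,300:450],(300,400)); cv2.imwrite('pics/m4.png',m); cv2.imwrite('pics/s4.png',s)
E
```

```text
clock: 10.42
eef_pos: [0.4538, -0.2963, 0.0342]
tcp_rot: [0.0, 0.904, 0.429, 0.0]
wrist_force: [-1.2, 0.3, 6.4]
opening: 0.0577
grasp_force: 8.0
clock: 11.42
eef_pos: [0.4531, -0.2959, 0.2387]
tcp_rot: [-0.0, 0.903, 0.429, -0.0]
wrist_force: [0.3, -0.2, -0.5]
opening: 0.0575
grasp_force: 8.0
11.475 [ 0.45279024 -0.29578901  0.23804881] y-yaw -0.6848116443213399 q [ 0.76  0.32 -0.36  1.74  0.12  1.11 -0.33]
```

View pics/m4.png

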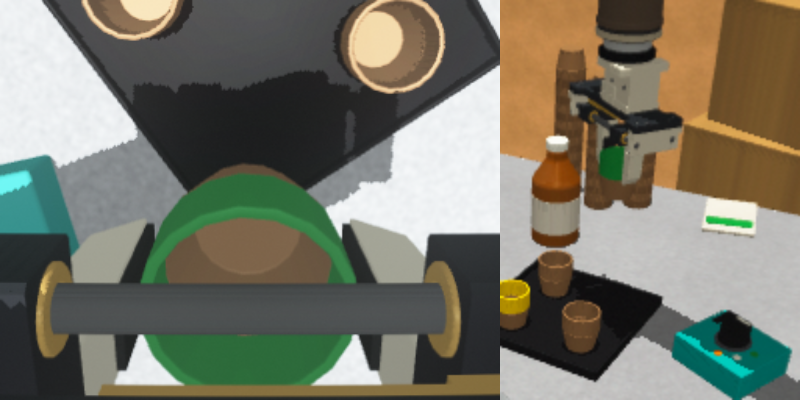

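The pot is held between the pads and clear of the tray; the others still stand. Now I orient the tool.

```bash
python3 -m crank '[[0,0,-10,0,0,-7.4,50],[0,0,-10,0,0,-7.4,50],[0,0,-10,0,0,-7.2,50],[0,0,0,-6.25,0,0,50],[0,0,0,-6.25,0,0,50],[0,0,0,-6.25,0,0,50],[0,0,0,-6.25,0,0,50],[0,0,0,0,0,0,50],[0,0,0,0,0,0,50]]' 10
cat > tgt.py <<'E'
from h import *
import sys
d=float(sys.argv[1]); off=np.array([float(v) for v in sys.argv[2:5]])/1000  # underside centre in tool frame
L=np.array([.5917,.3182,.085]); lz=R.from_euler('ZY',[-.302,-.436]).apply([0,0,1])
o=get_obs(); r=RQ(o['tcp_rot']); z=r.apply([0,0,1])
ax=np.cross(z,-lz); n=np.linalg.norm(ax); rv=ax/n*np.arcsin(n)
print('turn tool deg',np.degrees(r.inv().apply(rv)).round(2))
r2=R.from_rotvec(rv)*r
print('shift',(1000*r.inv().apply(L+lz*d-r2.apply(off)-o['eef_pos'])).round(1),o['clock'],o['q'].round(2),o['eef_pos'].round(4))
E
python3 tgt.py .17 0 0 30
```

```text
clock: 12.65
eef_pos: [0.4538, -0.2962, 0.2687]
tcp_rot: [0.173, 0.786, 0.579, 0.128]
wrist_force: [0.4, 0.1, -0.0]
opening: 0.0574
grasp_force: 10.0
turn tool deg [-0.09 -0.05  0.  ]
shift [ 627.7 -123.5  -54.3] 12.65 [ 1.01  0.08 -0.48  2.04 -0.11  0.6   0.31] [ 0.4538 -0.2962  0.2687]
```

```bash
python3 -m crank '[[25,-5,-10,0,0,0,50],[54,-10,-10,0,0,0,50],[54,-11,-10,0,0,0,50],[54,-11,-10,0,0,0,50],[54,-11,-4,0,0,0,50],[54,-11,-4,0,0,0,50],[54,-11,-3,0,0,0,50],[54,-11,-3,0,0,0,50],[54,-11,0,0,0,0,50],[54,-11,0,0,0,0,50],[54,-11,0,0,0,0,50],[42,-10,0,0,0,0,50]]'
python3 -m crank '[[20,0,0,0,0,0,50],[0,0,0,0,0,0,50],[0,0,0,0,0,0,50],[0,0,0,0,0,0,50]]'
python3 tgt.py .17 0 0 30
python3 - <<'E'
from h import *
c=camera_info('wrist'); o=get_obs(); w=snapshot('wrist')[:,:,::-1].copy()
np.save('pics/w5.npy',dict(c=c,p=o['eef_pos'],q=o['tcp_rot']),allow_pickle=True); cv2.imwrite('pics/w5.png',w)
K=cv2.resize(w,None,fx=3,fy=3,interpolation=cv2.INTER_CUBIC); r=RQ(o['tcp_rot']); t=np.linspace(0,2*np.pi,200)
def ring(rad,h,col):
    P=np.c_[rad*np.cos(t),rad*np.sin(t),0*t+.030-h]
    for u in project(c,o['eef_pos']+r.apply(P)): cv2.circle(K,tuple(int(v) for v in (u+.5)*3-.5),0,col,-1)
ring(.029,.062,(0,0,255)); ring(.0255,.062,(255,0,255)); ring(.022,0,(255,0,0))
cv2.imwrite('pics/o5.png',K[560:1100,560:1340])
E
```

```text
clock: 14.15
eef_pos: [0.5045, 0.3227, 0.2646]
tcp_rot: [0.173, 0.786, 0.579, 0.128]
wrist_force: [0.3, -0.6, 0.2]
opening: 0.0575
grasp_force: 10.0
clock: 14.65
eef_pos: [0.5099, 0.3371, 0.2653]
tcp_rot: [0.174, 0.786, 0.579, 0.128]
wrist_force: [-0.1, -0.1, 0.2]
opening: 0.0576
grasp_force: 10.0
turn tool deg [-0.03  0.06 -0.  ]
shift [ 6.3 -0.2 -1.3] 14.65 [-0.15  0.48 -1.08  1.75  0.91  1.26 -1.81] [0.5099 0.3371 0.2653]
```

View pics/o5.png

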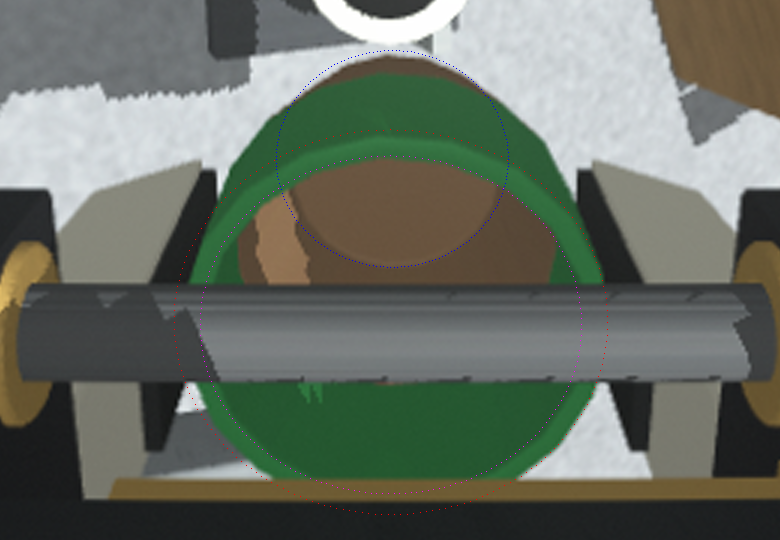

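```bash
cat > fitpot.py <<'E'
from h import *
d=np.load('pics/w5.npy',allow_pickle=True).item(); c=d['c']; r=RQ(d['q']); w=cv2.imread('pics/w5.png')
K=cv2.GaussianBlur(cv2.resize(w,None,fx=4,fy=4,interpolation=cv2.INTER_CUBIC),(5,5),0)
g=cv2.cvtColor(K,cv2.COLOR_BGR2HSV)
m=((abs(g[...,0].astype(int)-66)<16)&(g[...,1]>120)&(g[...,2]>103)).astype(np.uint8)
cx,cy=(560+393)/3*4,(560+320)/3*4
out=[];inn=[]
for a in np.radians(np.arange(0,360,4)):
    s=np.arange(120,330,.5); x=(cx+s*np.cos(a)); y=(cy+s*np.sin(a))
    v=m[y.astype(int),x.astype(int)]; i=np.nonzero(v)[0]
    yy=(y[i]/4) if len(i) else []
    if len(i)<10 or len(i)>120 or any((yy>278)&(yy<318)) or max(yy)>340: continue
    if i[-1]-i[0]>len(i)*1.3: continue
    inn.append((x[i[0]],y[i[0]])); out.append((x[i[-1]],y[i[-1]]))
inn=(np.array(inn)+.5)/4-.5; out=(np.array(out)+.5)/4-.5
print(len(out),out.min(0),out.max(0)); 
t=np.linspace(0,2*np.pi,721)
def ring(p,R0,h):
    q=R.from_rotvec([p[3],p[4],0]); P=np.array(p[:3])+q.apply(np.c_[R0*np.cos(t),R0*np.sin(t),0*t-h])
    return project(c,d['p']+r.apply(P))
def dist(u,pts):
    cc=u.mean(0); D=np.linalg.norm(pts[:,None]-u,axis=2); k=D.argmin(1)
    s=np.sign(np.linalg.norm(pts-cc,axis=1)-np.linalg.norm(u[k]-cc,axis=1)); return s*D.min(1)
def f(p,free): 
    p=np.r_[p,0,0][:5] if not free else p
    return np.r_[dist(ring(p,.029,.062),out),dist(ring(p,.0255,.062),inn)]
for fr,x0 in((0,[0,0,.03]),(1,[0,0,.03,0,0])):
    s=least_squares(f,x0,args=(fr,),loss='soft_l1',diff_step=1e-3,x_scale=[.01,.01,.01,.1,.1][:len(x0)]); print(s.x.round(4),s.cost,np.abs(f(s.x,fr)).mean())
V=K.copy()
for u in np.r_[out,inn]: cv2.circle(V,tuple(int(v) for v in (u+.5)*4),2,(0,0,255),-1)
for R0,h,col in((.029,.062,(255,255,0)),(.022,0,(255,0,0)),(.0255,.062,(255,255,0))):
    for u in ring(np.r_[s.x,0,0][:5],R0,h): cv2.circle(V,tuple(int(v) for v in (u+.5)*4),0,col,-1)
cv2.imwrite('pics/o6.png',V[750:1350,870:1670])
E
python3 fitpot.py
```

```text
47 [252.16618677 231.74564518] [384.33966996 339.58727645]
[-0.0014  0.0007  0.0323] 49.13619968119868 1.117986312771728
[-0.0029  0.0004  0.0328  0.0035 -0.0191] 48.67973836814976 1.1083705326619913
```

View pics/o6.png

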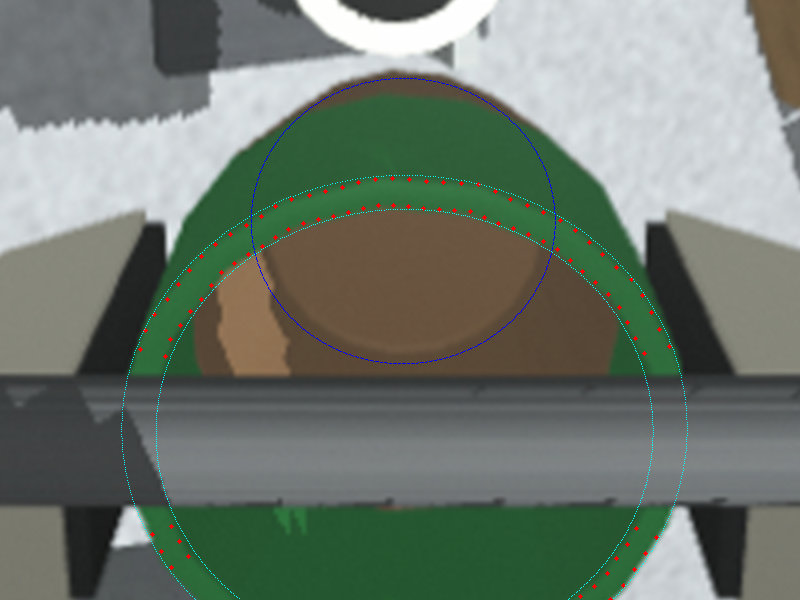

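```bash
python3 - <<'E'
from h import *
d=np.load('pics/w5.npy',allow_pickle=True).item(); c=d['c']; w=cv2.imread('pics/w5.png')
t=np.linspace(0,2*np.pi,48,endpoint=False)
z=R.from_euler('ZY',[-.302,-.436])
def ell(L,rad=.031): return project(c,np.array(L)+z.apply(np.c_[rad*np.cos(t),rad*np.sin(t),0*t])).astype(np.float32)
p=cv2.fitEllipse(ell([.5917,.3182,.085])); print('pred',p)
hsv=cv2.cvtColor(w,cv2.COLOR_BGR2HSV); m=((hsv[...,2]>238)&(hsv[...,1]<15)).astype(np.uint8)
x,y=map(int,p[0]); m2=np.zeros_like(m); m2[max(0,y-45):y+45,x-45:x+45]=m[max(0,y-45):y+45,x-45:x+45]
k=max(cv2.findContours(m2,cv2.RETR_EXTERNAL,cv2.CHAIN_APPROX_NONE)[0],key=cv2.contourArea)
e=cv2.fitEllipse(cv2.convexHull(k)); print('obs',e,cv2.boundingRect(k))
s=least_squares(lambda q:np.array(cv2.fitEllipse(ell([*q,.085]))[0])-e[0],[.5917,.3182],diff_step=1e-4); print(s.x)
E
```

```text
pred ((317.5020446777344, 172.54396057128906), (59.735816955566406, 60.623008728027344), 91.32083892822266)
obs ((316.5054016113281, 171.61358642578125), (58.157100677490234, 58.87046432495117), 89.6996078491211) (287, 143, 60, 59)
[0.59094287 0.31953788]
```

```bash
sed -i 's/L=np.array.*; lz/L=np.array([.5913,.3189,.085]); lz/' tgt.py
python3 -m crank '[[7,0,10,0,0,0,50],[0,0,15,0,0,0,50],[0,0,15,0,0,0,50],[0,0,15,0,0,0,50],[0,0,10,0,0,0,50],[0,0,3,0,0,0,50],[0,0,0,0,0,0,50],[0,0,0,0,0,0,50],[0,0,0,0,0,0,50],[0,0,0,0,0,0,50]]'
python3 tgt.py .10 0 0 30.2
python3 - <<'E'
from h import *
c=camera_info('side'); o=get_obs(); s=snapshot('side')[:,:,::-1].copy(); T=camera_info('top'); a=snapshot('top')[:,:,::-1].copy()
cv2.imwrite('pics/s7.png',s); cv2.imwrite('pics/t7.png',a)
r=RQ(o['tcp_rot']); t=np.linspace(0,2*np.pi,150)
def draw(c,im,x0,y0,w,h,k):
    K=cv2.resize(im,None,fx=k,fy=k,interpolation=cv2.INTER_CUBIC)
    for R0,hh,col in((.029,.062,(0,0,255)),(.029,.034,(255,255,0)),(.022,0,(255,0,0))):
        for u in project(c,o['eef_pos']+r.apply(np.c_[R0*np.cos(t),R0*np.sin(t),0*t+.0302-hh])): cv2.circle(K,tuple(int(v) for v in (u+.5)*k),0,col,-1)
    return K[y0*k:(y0+h)*k,x0*k:(x0+w)*k]
u=project(c,o['eef_pos'])[0].astype(int); v=project(T,o['eef_pos'])[0].astype(int); print(u,v)
m=np.zeros((600,800,3),np.uint8)
A=draw(c,s,u[0]-45,u[1]-50,100,120,5)[:600,:500]; B=draw(T,a,v[0]-37,v[1]-50,75,100,4)[:600,:300]
m[:A.shape[0],:A.shape[1]]=A; m[:B.shape[0],500:500+B.shape[1]]=B; cv2.imwrite('pics/m7.png',m)
E
```

```text
clock: 15.95
eef_pos: [0.5389, 0.3364, 0.2036]
tcp_rot: [0.174, 0.786, 0.579, 0.128]
wrist_force: [0.5, 0.6, 0.8]
opening: 0.0578
grasp_force: 10.0
turn tool deg [-0.06 -0.01  0.  ]
shift [-1.1  0.   0.7] 15.95 [-0.17  0.57 -1.02  1.78  1.01  1.19 -1.87] [0.5389 0.3364 0.2036]
[188 242] [191 149]
```

View pics/m7.png

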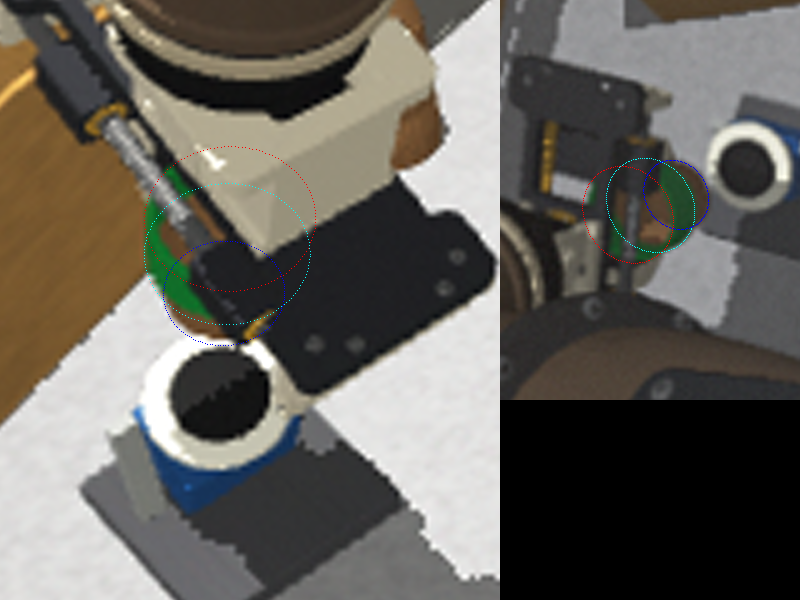

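The predicted outlines match the pot within about 1 mm in both views: side band edge at 145, top foot edge at 708. The other pots were seen standing earlier. One small trim left.

```bash
python3 -m crank '[[-1,0,0.5,0,0,0,50],[0,0,0,0,0,0,50],[0,0,0,0,0,0,50],[0,0,0,0,0,0,50],[0,0,0,0,0,0,50],[0,0,0,0,0,0,50]]'
python3 tgt.py .10 0 0 30.2
```

```text
clock: 16.8
eef_pos: [0.5388, 0.3353, 0.2029]
tcp_rot: [0.174, 0.786, 0.579, 0.128]
wrist_force: [0.6, -0.6, -0.1]
opening: 0.0578
grasp_force: 10.0
turn tool deg [-0.07  0.   -0.  ]
shift [-0.1  0.1 -0.1] 16.8 [-0.17  0.57 -1.02  1.79  1.01  1.19 -1.87] [0.5388 0.3353 0.2029]
```

```bash
python3 -c "from plant import *; print(job_done())"
```

```text
the job is handed in; nothing more can be done
None
```

I handed the job in at about 17 s: the knob is clicked in at the green dot with the hand off it. The green-banded pot is held still in front of the camera, foot facing the lens and 100 mm from the glass, centred to within an estimated 2–3 mm, and the other pots were not touched.

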